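# Clamp a data logger in the cam fixture

### The job

Hold the data logger that lies on the aluminium clamping fixture ready for its battery change. With a fingertip push it along the fixture until it is home against the end stop, then push the cam lever round clockwise with one finger until the cam grips the logger tight against the side fence, and leave it clamped. Do not pick anything up, and leave the things round the fixture where they are.

Things in the scene. Friction and masses are not known exactly. Their poses are not given: they have to be found in the camera images.
- fixture: Clamping fixture, fixed: aluminium base plate 180 (x) x 150 (y) mm on rubber feet, top face 16 mm above the desk. Origin: centre of the underside, at desk height; +x points away from the robot (turned by up to 0.35 rad), +y left. Near end and right side are open. A logger home against end stop and side fence has its origin at x 25, y 20, z 16 mm in this frame.
- end_stop (a point): Middle of the upper edge of the end stop's face: a rigid steel bar with a white facing across the far end of the base, 16 mm high; its face lies at x = 64 mm in the fixture's frame, from y = -5 to 41 mm, and looks towards the robot.
- side_fence (a point): Middle of the upper edge of the side fence's face: a rigid steel bar with a white facing along the left of the base, 16 mm high; its face lies at y = 49 mm in the fixture's frame, from x = -30 to 58 mm, and looks to the right.
- logger: The work: a pale data logger, a box 78 (x) x 58 (y) x 24 mm, about 0.12 kg, lying loose and flat on the fixture's base. Origin: centre of its underside. At the start it lies 15 to 50 mm short of the end stop, 2.5 to 4 mm off the side fence and nearly square to them (its x along the fixture's x).
- cam: Dark steel eccentric disc right of the logger, radius 18 mm, from 18 to 32 mm above the desk; turns with the lever. Origin: on the vertical pivot axis, 16 mm above the desk, at x 25, y -30.5 mm in the fixture's frame. Turned clockwise its edge advances towards the side fence, from 13.4 to 23.8 mm beyond the axis; a logger against that fence (21.5 mm from the axis) is met at about 1.5 rad.
- lever (a joint): Angle of the cam lever, rad, 0 (open) to 2.2 (end of travel), growing clockwise seen from above; starts at 0 to 0.35. At value q the arm points at -0.175 - q rad from the fixture's +x (to the right of it). Stiff (about 0.08 N m), stays where it is left. With a logger in place it goes tight at about 1.5 to 1.9 rad; 5 to 10 N near the knob clamps well.
- knob (a point): Centre of the black ball (radius 11 mm) on the lever's end, 105 mm from the pivot axis and 36.5 mm above the desk. The arm between is a flat steel bar 13 mm wide, 33 to 40 mm above the desk, then from 88 mm off the axis a thin 8 mm rod; over the base plate there are 17 mm free under the bar.
- spare_logger: Bystander: a second logger of the same kind, lying on the desk to the near left of the fixture. Origin: centre of its underside.
- cell_a: Bystander: AA cell, 14 x 50 mm, lying on the desk in front of the fixture. Origin: centre of its underside.
- cell_b: Bystander: AA cell like the other, beside it. Origin: centre of its underside.
- vial_a: Bystander: glass vial, 19 mm across and 52 mm high, standing on the desk in front of the fixture. Origin: centre of its underside.
- vial_b: Bystander: second vial of the same size, beside the first. Origin: centre of its underside.
- screwdriver: Bystander: screwdriver 150 mm long lying on the desk along the fixture's left side. Origin: middle of its length, underside.

How it is judged (in metres and radians):
On the way:
1. the logger is home against the end stop (within 2.5 mm) while the cam does not grip it yet (x of logger in the frame of fixture above 0.0225 m and contact force between cam and logger below 2 N), for 0.2 s.
At the end, for the whole second after the job is handed in: The logger lies flat on the fixture, home against the end stop (within 2.5 mm) and the side fence (within 2 mm), square within 0.04 rad, and the cam presses on its side with more than 15 N (x of logger in the frame of fixture between 0.0225 and 0.0275 m and y of logger in the frame of fixture between 0.018 and 0.0225 m and angle between the x axis of logger and the x axis of fixture, either way round below 0.04 rad and contact force between cam and logger above 15 N and z of logger in the frame of fixture below 0.019 m and linear speed of logger below 0.01 m/s); the robot touches nothing.
It fails at once if the logger is lifted more than 6 mm off the fixture or tipped (z of logger in the frame of fixture above 0.022 m or angle between logger's own z axis and vertical above 0.2 rad).
It fails at once if a thing beside the fixture is moved more than 20 mm (distance of any of spare_logger, cell_a, cell_b, vial_a, vial_b, screwdriver from where it was at the start of the episode above 0.02 m).
It also fails if it takes over 54 s, if anything falls off the work surface, if the arm or the gripper's body presses on something with over 40 N, if the wrist force passes 120 N, or if a joint passes its speed limit or range.

### The arm

A 6-joint arm with a two-finger parallel gripper is mounted at the origin on the work surface; the furniture and walls round the work are solid. World frame = base frame: x ahead of the robot, y to its left, z up, the work surface at z = 0. Lengths are in mm, angles in rad, forces in N, time in s.
With the tool pointing down it reaches from about 275 to 825 mm from the base axis. Payload 5.2 kg.
Tool frame: the origin (TCP) lies midway between the tips of the shut fingers; the grasp point (between the pads) lies 19 mm behind it; z points along the fingers, y is the line along which they close (so a half turn about z gives the same grasp; the last joint's range is limited). The gripper opens to 93 mm and grips with 3 to 60 N. Pads are 15 mm wide; open, the fingers measure 128 mm over their backs; the gripper's body (75 mm by 188 mm) begins 65 mm behind the grasp point.
Start: joints at [-0.203, 0.259, 1.535, -0, 1.348, -0.203], TCP at [550.004, 0.023, 191.253] pointing down, gripper open.
Joint ranges: [-3.14, 3.14], [-0.91, 2.08], [0.19, 2.58], [-1.22, 4.36], [0.22, 2.71], [-3.12, 3.12]. Speed limits (rad/s): [2.57, 2.57, 3.14, 3.14, 3.14, 3.14].

### API

Orientations are given as a rotation vector (axis times angle).
In Python, from station import get_state, snapshot, sign_off, recognise, spot_point gives the robot as it stands.
- The arm moves only by the tool move_arm, never from a script. Its argument "targets" is a list of rows, each a list of 5 numbers: the closure, from -1 (fully open) to 1 (shut), then the shift along the tool's x, y, z as a fraction of full scale, then the turn about the tool's z as a fraction of full scale. In form: [[grip, x, y, z, spin], ...]. A call has 1 to 10 rows; each row is the pose to reach, as a shift and turn from the pose commanded when the call began, along the tool's axes at that moment; what a row does not reach only later rows make up. Full scale, the value 1, is 15 cm for a shift and 45 degrees for a turn. A row lasts 1/10 s, in which the tool goes at most 50 mm and 8.59 degrees, less where a joint would pass 70% of its speed; a pose out of reach is approached as far as the arm can. A call with a number of a shift or a turn outside -1 to 1 is refused whole. A call with a gripper value outside its range is refused whole. The fingers move at their own pace and stop on an object; "squeeze" is the grip in N (left out, the last holds). Time passes only in rows, so rows that repeat a pose let the fingers close. It gives the time, the measured TCP pose, the force, the opening and the grip force at its end, in the units of the state.
- get_state(): the state, without advancing time (a new reading comes with each control period).
- snapshot(name): name is "scene" or "top" or "wrist"; returns a dict with "frame" (400x640x3 uint8, blue, green, red), "range_z" (400x640 float32, mm along the optical axis (not along the pixel's ray), 0 where there is no reading), "fx", "fy", "cx", "cy" (pixels), "R" (3x3) and "t" (3): a world point X has camera coordinates R X + t; the wrist camera has in their place "tool_from_camera" (4x4, takes a point from camera to tool coordinates, whose origin is the TCP and whose axes are the flange's). Camera axes: x right, y down, z forward; pixel columns grow to the right and rows downward; lengths in mm; the calibration is good to about 2 mm. A picture is of the moment at which its call begins: read the wrist's pose just before it.
- sign_off(): hands the job in; it is judged then, once.
Trained networks look in a picture, given as the dict that the camera call returned (one of the last four; its "shot" number tells which), for a name from the list of things; names that differ only in an ending like _2 or _b are one class to them, and where a whole thing is asked for, a point or a joint stands for the part that bears it (a point fixed in the world has none). Each returns a list of dicts, best first, with "conf" (0 to 1); they miss things now and then, are a little off and sometimes report something else, mostly with a low value. They report only what shows in the picture. A call takes as long as a camera call.
- recognise(picture, target): "centre" ([x, y, z] in mm, in the coordinates of the camera as it stood for that picture, good to about 4 mm: the middle of the surface that is visible of it).
- spot_point(picture, target): "centre" ([x, y, z] in mm, in the coordinates of the camera as it stood for that picture, good to about 4 mm: a listed point, or the origin of a listed thing).
The state is a dict: "clock": time; "joint_positions": joint angles; "qd": joint speeds; "tau": joint torques, N m; "position": TCP position; "tool_rot": TCP orientation; "force": force on the tool from outside, world axes, zero at the start; "torque": the same for the moment, N m; "finger_gap": opening from 0.0 (shut) to 1.0 (fully open); "gripper_force": force on a finger pad.
Only numpy, scipy, OpenCV 4.12 (cv2) and the standard library are available. Lean on these libraries where they do the work, as an engineer would, in place of code of your own. Each camera call takes 0.05 s, during which the arm holds its last target. There are 200 camera calls.

## Working session

There is one attempt and no reset: what is moved stays moved. The work goes in short steps, Python scripts to look and compute and a tool call to move; the robot and the scene stay as the last step left them, time stands still between calls to the robot, and variables do not carry over. Pictures are saved under pics/ and viewed, at most 10 in all, crops included, and the job is handed in when it is done.

Besides the shell and the picture viewer there is one more tool, called after "Emit:" by a JSON object that holds its "api" and its "payload". move_arm: Moves the arm, as the interface text tells. Its arguments: {"type":"object","properties":{"targets":{"type":"array","items":{"type":"array","items":{"type":"number","minimum":-1,"maximum":1}}},"squeeze":{"type":"number"}},"required":["targets"]}

```bash
mkdir -p pics
cat > h.py <<'E'
import numpy as np, cv2
from station import *
def w(p,c): return np.array(p['R']).T@(np.array(c)-np.array(p['t']))
E
python3 - <<'E'
from h import *
s=get_state(); print(s['clock'],s['position'],s['tool_rot'],s['finger_gap'])
for n in ['top','scene']:
    p=snapshot(n); cv2.imwrite(f'pics/{n}0.png',p['frame'])
    print(n,p['fx'],p['t'])
    for k in ['fixture','end_stop','side_fence','logger','cam','knob','spare_logger','cell_a','vial_a','screwdriver']:
        r=spot_point(p,k); print(k,[(np.round(w(p,d['centre'])).tolist(),round(d['conf'],2)) for d in r[:3]])
E
```

```text
0.0 [5.49404973e+02 1.26981881e-01 1.90419652e+02] [-2.22038488e+00 -2.22036452e+00  1.61969937e-03] 0.9954636350779376
top 459.456367553385 [  -4.93494473  544.25438785 1042.01086987]
fixture [([532.0, -118.0, -2.0], 0.65)]
end_stop [([597.0, -116.0, 29.0], 0.79)]
side_fence [([553.0, -66.0, 28.0], 0.77)]
logger [([537.0, -98.0, 17.0], 0.91)]
cam [([547.0, -154.0, 16.0], 0.9)]
knob [([617.0, -222.0, 38.0], 0.63)]
spare_logger [([427.0, 56.0, -2.0], 0.59)]
cell_a [([381.0, -76.0, -0.0], 0.64), ([408.0, -23.0, 3.0], 0.61)]
vial_a [([364.0, -129.0, 0.0], 0.64), ([381.0, -156.0, 2.0], 0.61)]
screwdriver []
scene 392.91484986472625 [-349.5140062   313.03041481  591.40675348]
fixture [([529.0, -111.0, -2.0], 0.97), ([621.0, -222.0, 32.0], 0.19)]
end_stop [([594.0, -118.0, 31.0], 0.62)]
side_fence []
logger []
cam [([545.0, -151.0, 17.0], 0.7)]
knob [([623.0, -225.0, 35.0], 0.88)]
spare_logger [([423.0, 58.0, -1.0], 0.83), ([375.0, -154.0, -2.0], 0.53)]
cell_a [([379.0, -74.0, -1.0], 0.69), ([409.0, -26.0, -3.0], 0.56), ([420.0, 57.0, -1.0], 0.56)]
vial_a [([363.0, -130.0, -0.0], 0.68), ([378.0, -157.0, -4.0], 0.51)]
screwdriver [([556.0, -14.0, -1.0], 0.91)]
```

View pics/top0.png

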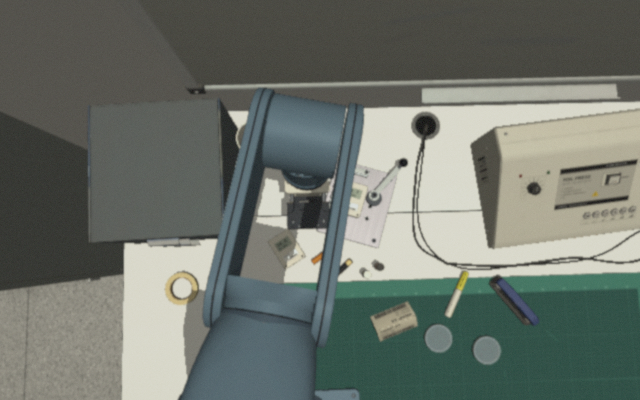

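Run:
```python
from h import *
p=snapshot('top'); z=p['range_z']; v,u=np.nonzero(z>0); Z=z[v,u]
c=np.stack([(u-p['cx'])/p['fx']*Z,(v-p['cy'])/p['fy']*Z,Z],1)
X=(c-np.array(p['t']))@np.array(p['R'])
np.save('top.npy',X)
def sel(lo,hi,xr,yr):
    m=(X[:,2]>lo)&(X[:,2]<hi)&(X[:,0]>xr[0])&(X[:,0]<xr[1])&(X[:,1]>yr[0])&(X[:,1]<yr[1]);return X[m]
for nm,a in dict(log=(36,44,(470,600),(-150,-60)),base=(11,22,(430,640),(-220,-20)),bars=(26,36,(490,640),(-150,-30))).items():
    q=sel(*a); r=cv2.minAreaRect(q[:,:2].astype(np.float32)); print(nm,len(q),np.median(q[:,2]),r, cv2.boxPoints(r).round().tolist())
```

```text
log 481 39.42630457804064 ((546.2433471679688, -123.29263305664062), (53.672542572021484, 107.19164276123047), 78.53727722167969) [[488.0, -139.0], [593.0, -160.0], [604.0, -108.0], [499.0, -86.0]]
base 2124 15.393871401377638 ((530.032470703125, -112.83502960205078), (149.98464965820312, 179.78683471679688), 72.82745361328125) [[422.0, -158.0], [594.0, -211.0], [638.0, -68.0], [466.0, -15.0]]
bars 175 31.65888092302152 ((555.5638427734375, -105.94198608398438), (101.65968322753906, 115.02095794677734), 72.57002258300781) [[485.0, -137.0], [595.0, -172.0], [626.0, -75.0], [516.0, -40.0]]
```

The top view is partly hidden by the arm, with the lever knob at about (403,162), the cam at (374,198) and the logger at (355,200). Depth gives a 180 x 150 base centred at (530,-113) with yaw -0.30, which fits the networks' results. Next I shut the gripper and move behind the logger for a wrist view.

Emit:
{"api": "move_arm", "payload": {"targets": [[1,-0.25,-0.26,0,0.19],[1,-0.513,-0.527,0,0.382],[1,-0.513,-0.527,0,0.382],[1,-0.513,-0.527,0,0.382],[1,-0.513,-0.527,0,0.382],[1,-0.513,-0.527,0,0.382]], "squeeze": 20}}

```text
clock: 1.75
position: [471.9, -76.2, 191.4]
tool_rot: [2.527, 1.867, 0.001]
force: [0.7, -1.0, -0.4]
finger_gap: 0.531
gripper_force: 0.0
```

```bash
cat >> h.py <<'E'
from scipy.spatial.transform import Rotation as Ro
def wt(s,p,c):
    T=np.array(p['tool_from_camera']); c=np.atleast_2d(c); q=c@T[:3,:3].T+T[:3,3]
    return q@Ro.from_rotvec(s['tool_rot']).as_matrix().T+np.array(s['position'])
def cloud(p):
    z=p['range_z']; v,u=np.nonzero(z>0); Z=z[v,u]
    return np.stack([(u-p['cx'])/p['fx']*Z,(v-p['cy'])/p['fy']*Z,Z],1)
E
python3 - <<'E'
from h import *
s=get_state(); print(s['clock'],s['position'],s['tool_rot'],s['finger_gap'],s['force'])
p=snapshot('wrist'); cv2.imwrite('pics/w1.png',p['frame'])
for k in ['fixture','end_stop','side_fence','logger','cam','knob']:
    print(k,[(wt(s,p,d['centre']).round()[0].tolist(),round(d['conf'],2)) for d in spot_point(p,k)[:2]])
p=snapshot('top'); cv2.imwrite('pics/top1.png',p['frame'][130:300,220:460].repeat(3,0).repeat(3,1))
for k in ['end_stop','side_fence','logger','cam','knob']:
    print(k,[(w(p,d['centre']).round().tolist(),round(d['conf'],2)) for d in spot_point(p,k)[:2]])
X=(cloud(p)-np.array(p['t']))@np.array(p['R'])
q=X[(abs(X[:,0]-530)<115)&(abs(X[:,1]+113)<105)&(X[:,2]>11)&(X[:,2]<22)]
r=cv2.minAreaRect(q[:,:2].astype(np.float32));print(r)
E
```

```text
1.75 [471.94856761 -76.24814633 191.35723754] [2.52669485e+00 1.86657100e+00 1.13536811e-03] 0.5312446102736524 [ 0.69873234 -1.0405195  -0.36290623]
fixture [([360.0, -133.0, -3.0], 0.71), ([551.0, -17.0, 1.0], 0.7)]
end_stop [([407.0, -30.0, -0.0], 0.59), ([591.0, -115.0, 29.0], 0.56)]
side_fence [([556.0, -73.0, 31.0], 0.58), ([554.0, -14.0, -2.0], 0.25)]
logger [([535.0, -103.0, 18.0], 0.73)]
cam [([546.0, -156.0, 15.0], 0.66), ([376.0, -75.0, -3.0], 0.26)]
knob [([619.0, -222.0, 35.0], 0.85)]
end_stop []
side_fence [([559.0, -65.0, 28.0], 0.71)]
logger [([379.0, -158.0, 4.0], 0.24)]
cam []
knob [([622.0, -221.0, 36.0], 0.49)]
((526.9295043945312, -77.27838134765625), (225.28236389160156, 134.32757568359375), 7.579988956451416)
```

View pics/w1.png

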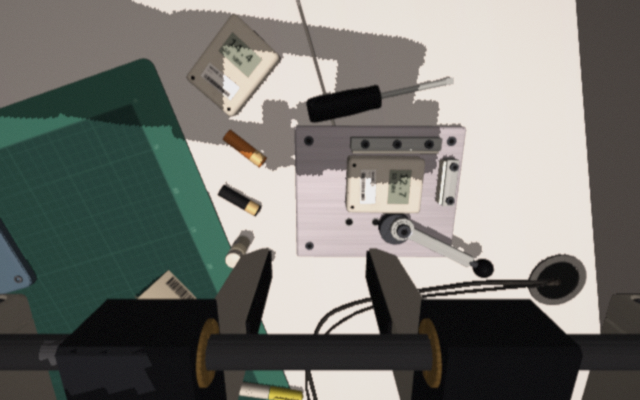

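Run:
```python
from h import *
s=get_state(); p=snapshot('wrist'); X=wt(s,p,cloud(p))
th=-0.2997; c,n=np.cos(th),np.sin(th)
F=(X[:,:2]-[530,-112.8])@np.array([[c,-n],[n,c]])
for nm,lo,hi in [('log',37,44),('bars',28,36),('base',12,20)]:
    m=(X[:,2]>lo)&(X[:,2]<hi)&(abs(F[:,0])<95)&(abs(F[:,1])<80)
    if nm=='log': m&=(F[:,1]>-15)&(F[:,0]<63)&(F[:,0]>-60)
    q=F[m].astype(np.float32); r=cv2.minAreaRect(q); print(nm,m.sum(),np.median(X[m,2]),q.min(0),q.max(0),r)
```

```text
log 4033 39.53817424788167 [-37.608845 -14.524075] [41.109444 59.44793 ] ((1.5549430847167969, 22.249008178710938), (73.49600982666016, 77.58031463623047), 88.735595703125)
bars 2604 31.437963170324707 [-37.70519 -61.87704] [94.88027  62.850727] ((28.69305419921875, 0.5849990844726562), (124.46212005615234, 132.80885314941406), 89.80037689208984)
base 12791 15.45381065557848 [-92.40496 -76.96821] [87.76861 79.58989] ((-2.5968399047851562, 1.114898681640625), (155.88893127441406, 180.09292602539062), 89.51410675048828)
```

The wrist view shows the logger at about (385,184) on the base, the fence bar above it, the end stop at (449,182), the lever pointing to the knob at (483,268), and a cable near the knob at (450,285). In the fixture frame the logger spans x -37.6 to 41, so it is about 23 mm short.

Emit:
{"api": "move_arm", "payload": {"targets": [[1,0,0,0.3,0],[1,0,0,0.6,0],[1,0,0,0.6,0],[1,0,0,0.6,0],[1,0,0,0.6,0],[1,0,0,0.93,0],[1,0,0,0.93,0]]}}

```text
clock: 3.15
position: [469.0, -76.2, 50.0]
tool_rot: [-2.525, -1.862, 0.004]
force: [-1.1, 1.6, 0.3]
finger_gap: 0.003
gripper_force: 0.0
```

Emit:
{"api": "move_arm", "payload": {"targets": [[1,0,0,0.17,0],[1,0,0.04,0.17,0],[1,0,0.08,0.17,0],[1,0,0.1,0.17,0],[1,0,0.12,0.17,0],[1,0,0.14,0.17,0],[1,0,0.14,0.17,0]]}}

```text
clock: 3.85
position: [491.7, -83.4, 26.8]
tool_rot: [2.528, 1.864, 0.001]
force: [0.1, 0.2, -0.0]
finger_gap: 0.005
gripper_force: 0.0
```

```bash
cat >> h.py <<'E'
def fx(P,o=(530,-112.8),th=-0.2997):
    c,n=np.cos(th),np.sin(th); return (np.asarray(P)[...,:2]-o)@np.array([[c,-n],[n,c]])
E
python3 - <<'E'
from h import *
s=get_state(); print(s['clock'],s['position'],fx(s['position']),s['finger_gap'],s['force'])
p=snapshot('wrist'); cv2.imwrite('pics/w2.png',p['frame'])
X=wt(s,p,cloud(p));F=fx(X)
m=(X[:,2]>36)&(X[:,2]<44)&(F[:,1]>0)&(F[:,1]<35)&(F[:,0]<60)&(F[:,0]>-45); print(m.sum(),np.percentile(F[m,0],[1,99]))
E
```

```text
3.85 [491.72514034 -83.40898408  26.76343037] [-45.24597691  16.78089007] 0.005121722966975498 [ 0.12209133  0.19197544 -0.01937103]
7166 [-35.84412845  38.74538021]
```

Emit:
{"api": "move_arm", "payload": {"targets": [[1,0,0.02,0,0],[1,0,0.04,0,0],[1,0,0.06,0,0],[1,0,0.08,0,0],[1,0,0.1,0,0],[1,0,0.12,0,0],[1,0,0.12,0,0]]}}

```text
clock: 4.6
position: [508.7, -88.6, 26.3]
tool_rot: [2.528, 1.864, 0.0]
force: [0.1, 0.3, -0.5]
finger_gap: 0.002
gripper_force: 0.0
```

Run:
```python
from h import *
s=get_state(); print(s['clock'],s['position'],fx(s['position']),s['finger_gap'],s['force'])
p=snapshot('wrist'); cv2.imwrite('pics/w2.png',p['frame'])
X=wt(s,p,cloud(p));F=fx(X)
m=(X[:,2]>36)&(X[:,2]<44)&(F[:,1]>0)&(F[:,1]<35)&(F[:,0]<60)&(F[:,0]>-45); print(m.sum(),np.percentile(F[m,0],[1,99]))
```

```text
4.6 [508.67913902 -88.64260148  26.25677478] [-27.50256133  16.78595057] 0.002339607060007458 [ 0.123826    0.27835362 -0.52272161]
6249 [-35.98267063  39.10841419]
```

View pics/w2.png

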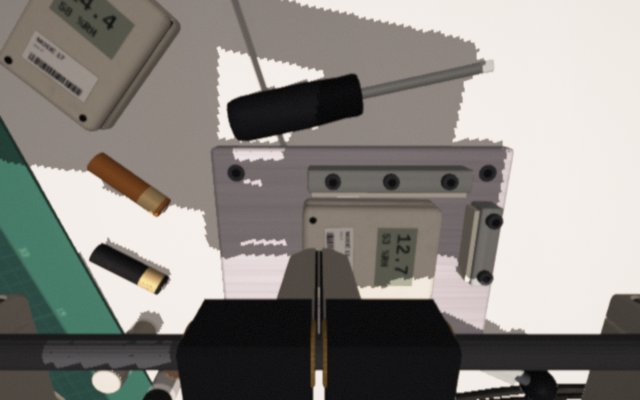

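The view shows the logger's top from x 304 to 440, the end-stop face at about 465, and the fingers at 285–360 hiding its rear. I'll measure the gap away from the fingers.

```bash
cat >> h.py <<'E'
def look():
    s=get_state(); p=snapshot('wrist'); X=wt(s,p,cloud(p));F=fx(X)
    for lo,hi in [(28,45)]:
        m=(X[:,2]>37)&(X[:,2]<43)&(F[:,1]>lo)&(F[:,1]<hi)&(abs(F[:,0])<75); q=F[m]
        print('log rows',np.percentile(q[:,0],[.5,50,99.5]),'ymax',q[:,1].max(), 'rect',cv2.minAreaRect(q.astype(np.float32)))
    m=(X[:,2]>28)&(X[:,2]<35)&(F[:,1]>0)&(F[:,1]<38)&(F[:,0]>50)&(F[:,0]<90); q=F[m]; print('stop',np.percentile(q[:,0],[1,50,99]),m.sum())
    m=(X[:,2]>28)&(X[:,2]<35)&(F[:,1]>44)&(F[:,1]<70)&(abs(F[:,0]-10)<30); q=F[m]; print('fence',np.percentile(q[:,1],[1,50,99]),m.sum())
    print(fx(s['position']),s['force'],s['clock'])
    return s,p,X,F
E
python3 -c "
from h import *
look()"
```

```text
log rows [-36.23351999   0.81955372  39.67240249] ymax 43.40210182964428 rect ((16.490478515625, 35.63325119018555), (15.381037712097168, 106.755615234375), 89.89238739013672)
stop [61.44442161 67.84949145 77.15422219] 1596
fence [46.77960511 55.41259056 62.55577864] 2771
[-27.83489331  16.8291926 ] [-0.13384647 -0.07744021  0.41682891] 4.65
```

Run:
```python
from h import *
s=get_state(); p=snapshot('wrist'); z=p['range_z']; print(np.array(p['tool_from_camera']).round(2).tolist(),p['fx'],p['cx'],p['cy'])
X=np.full(z.shape+(3,),np.nan); v,u=np.nonzero(z>0); X[v,u]=wt(s,p,cloud(p))
for r in (225,240,248,252,256,262,270,285):
    print(r,[ (c,X[r,c].round(0).tolist(),fx(X[r,c]).round(0).tolist()) for c in (296,312,328,345,380)])
for v in range(255,256): pass
R=np.array(p['tool_from_camera']); t=np.linalg.inv(R)@[0,0,0,1]; print('TCP px',t[0]/t[2]*p['fx']+p['cx'],t[1]/t[2]*p['fy']+p['cy'],t)
```

```text
[[-0.0, -0.95, -0.3, 84.25], [1.0, -0.0, -0.0, -0.37], [0.0, -0.3, 0.95, -193.13], [0.0, 0.0, 0.0, 1.0]] 347.71492837192056 318.4018549999811 205.8610946041886
225 [(296, [497.0, -77.0, 16.0], [-43.0, 24.0]), (312, [509.0, -72.0, 39.0], [-32.0, 33.0]), (328, [518.0, -74.0, 40.0], [-23.0, 33.0]), (345, [527.0, -77.0, 39.0], [-14.0, 33.0]), (380, [545.0, -82.0, 40.0], [5.0, 33.0])]
240 [(296, [493.0, -87.0, 15.0], [-43.0, 14.0]), (312, [507.0, -80.0, 40.0], [-32.0, 24.0]), (328, [515.0, -83.0, 39.0], [-23.0, 24.0]), (345, [524.0, -86.0, 40.0], [-14.0, 24.0]), (380, [543.0, -92.0, 39.0], [6.0, 24.0])]
248 [(296, [492.0, -92.0, 16.0], [-43.0, 9.0]), (312, [507.0, -79.0, 53.0], [-32.0, 26.0]), (328, [515.0, -81.0, 55.0], [-24.0, 26.0]), (345, [523.0, -90.0, 40.0], [-14.0, 19.0]), (380, [542.0, -96.0, 40.0], [6.0, 19.0])]
252 [(296, [491.0, -94.0, 16.0], [-43.0, 6.0]), (312, [507.0, -79.0, 58.0], [-32.0, 26.0]), (328, [515.0, -81.0, 59.0], [-24.0, 26.0]), (345, [522.0, -92.0, 40.0], [-14.0, 17.0]), (380, [541.0, -98.0, 40.0], [6.0, 17.0])]
256 [(296, [500.0, -76.0, 64.0], [-39.0, 26.0]), (
[... 243 characters left out ...]
 70.0], [-32.0, 26.0]), (328, [515.0, -81.0, 69.0], [-24.0, 26.0]), (345, [522.0, -84.0, 69.0], [-16.0, 25.0]), (380, [539.0, -104.0, 41.0], [6.0, 11.0])]
270 [(296, [501.0, -77.0, 78.0], [-39.0, 26.0]), (312, [508.0, -78.0, 79.0], [-31.0, 26.0]), (328, [514.0, -82.0, 77.0], [-24.0, 25.0]), (345, [522.0, -84.0, 77.0], [-16.0, 25.0]), (380, [538.0, -109.0, 40.0], [7.0, 6.0])]
285 [(296, [501.0, -77.0, 90.0], [-38.0, 25.0]), (312, [508.0, -79.0, 91.0], [-31.0, 26.0]), (328, [514.0, -81.0, 90.0], [-24.0, 25.0]), (345, [521.0, -83.0, 90.0], [-17.0, 26.0]), (380, [536.0, -119.0, 39.0], [7.0, -4.0])]
TCP px 319.19297472235274 242.49983159241646 [  0.47677108  22.08046377 209.55162509   1.        ]
```

The depth picture shows the finger ending near z 48 over the logger's top while the TCP reads 26, with no contact force. The fingers therefore end about 20 mm short of the stated TCP. I'll back off and measure the tip against the clear base.

Emit:
{"api": "move_arm", "payload": {"targets": [[1,0,-0.12,0,0],[1,0,-0.24,0,0],[1,0,-0.27,0,0],[1,0,-0.27,0,0],[1,0,-0.27,0,0]]}}

```text
clock: 5.25
position: [470.5, -76.9, 26.6]
tool_rot: [2.528, 1.864, 0.001]
force: [0.6, -0.9, 0.1]
finger_gap: 0.003
gripper_force: 0.0
```

Run:
```python
from h import *
s=get_state(); p=snapshot('wrist'); z=p['range_z']; 
X=np.full(z.shape+(3,),np.nan); v,u=np.nonzero(z>0); X[v,u]=wt(s,p,cloud(p)); print(s['position'],fx(s['position']))
for r in range(226,262,3):
    print(r,[ (X[r,c,2].round(0),fx(X[r,c]).round(0).tolist()) for c in (290,305,315,325,335,350)])
cv2.imwrite('pics/w3.png',cv2.resize(p['frame'][190:310,220:420],None,fx=3.5,fy=3.5))
q=snapshot('scene'); f=q['frame']; c=np.array(q['R'])@s['position']+q['t']; a,b=int(c[0]/c[2]*q['fx']+q['cx']),int(c[1]/c[2]*q['fy']+q['cy']); print(a,b)
g=f.copy(); cv2.circle(g,(a,b),2,(0,0,255),1); g=g[max(b-85,0):b+65,max(a-100,0):a+100]; cv2.imwrite('pics/s3.png',cv2.resize(g,None,fx=4,fy=4))
```

```text
[470.51156454 -76.87612236  26.57784499] [-67.44267998  16.75958996]
226 [(np.float64(15.0), [-86.0, 23.0]), (np.float64(16.0), [-76.0, 23.0]), (np.float64(16.0), [-70.0, 23.0]), (np.float64(15.0), [-64.0, 23.0]), (np.float64(16.0), [-58.0, 23.0]), (np.float64(16.0), [-48.0, 23.0])]
229 [(np.float64(16.0), [-86.0, 21.0]), (np.float64(16.0), [-76.0, 21.0]), (np.float64(15.0), [-70.0, 21.0]), (np.float64(15.0), [-64.0, 21.0]), (np.float64(15.0), [-57.0, 21.0]), (np.float64(14.0), [-48.0, 21.0])]
232 [(np.float64(15.0), [-86.0, 19.0]), (np.float64(16.0), [-76.0, 19.0]), (np.float64(16.0), [-70.0, 19.0]), (np.float64(15.0), [-64.0, 19.0]), (np.float64(16.0), [-57.0, 19.0]), (np.float64(16.0), [-48.0, 19.0])]
235 [(np.float64(15.0), [-86.0, 17.0]), (np.float64(16.0), [-76.0, 17.0]), (np.float64(15.0), [-70.0, 17.0]), (np.float64(16.0), [-64.0, 17.0]), (np.float64(15.0), [-57.0, 17.0]), (np.float64(16.0), [-48.0, 17.0])]
238 [(np.float64(16.0), [-86.0, 15.0]), (np.float64(15.0), [-76.0, 15.0]), (np.float64(15.0), [-70.0, 15.0]), (np.float64(15.0), [-64.0, 15.0]), (np.float64(16.0), [-57.0,
[... 841 characters left out ...]
, [-59.0, 26.0]), (np.float64(16.0), [-48.0, 7.0])]
253 [(np.float64(16.0), [-86.0, 5.0]), (np.float64(60.0), [-75.0, 26.0]), (np.float64(61.0), [-70.0, 26.0]), (np.float64(60.0), [-65.0, 26.0]), (np.float64(59.0), [-60.0, 25.0]), (np.float64(15.0), [-48.0, 4.0])]
256 [(np.float64(63.0), [-82.0, 25.0]), (np.float64(64.0), [-75.0, 26.0]), (np.float64(63.0), [-70.0, 25.0]), (np.float64(65.0), [-65.0, 26.0]), (np.float64(63.0), [-60.0, 25.0]), (np.float64(16.0), [-48.0, 3.0])]
259 [(np.float64(66.0), [-82.0, 25.0]), (np.float64(67.0), [-74.0, 26.0]), (np.float64(65.0), [-70.0, 25.0]), (np.float64(66.0), [-65.0, 25.0]), (np.float64(68.0), [-60.0, 26.0]), (np.float64(15.0), [-47.0, 0.0])]
328 236
```

View pics/s3.png

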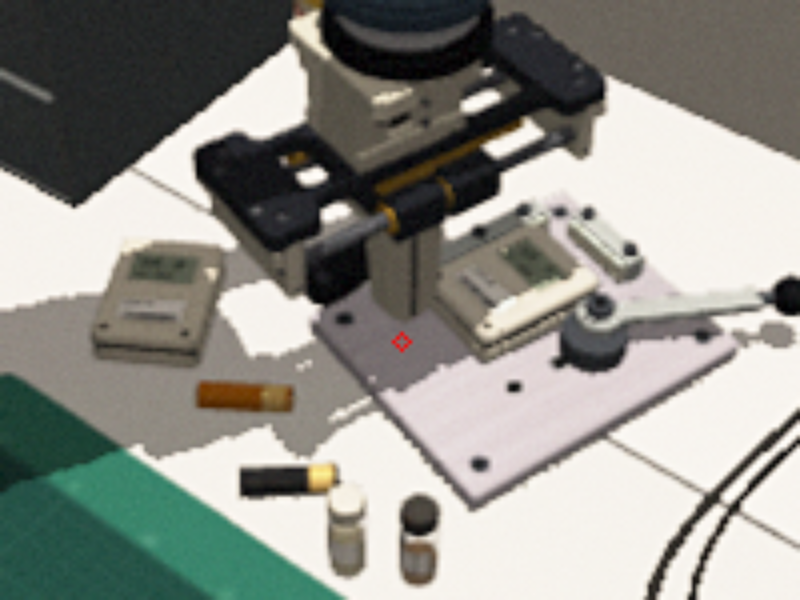

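The scene crop confirms it: the finger ends at crop pixel (410,315), well above the red TCP mark at (401,342). The real tip is about 28 mm behind the stated TCP, so I lower by 29 mm to put it near z 27.

Emit:
{"api": "move_arm", "payload": {"targets": [[1,0,0,0.07,0],[1,0,0,0.13,0],[1,0,0,0.17,0],[1,0,0,0.19,0],[1,0,0,0.19,0]]}}

```text
clock: 5.85
position: [469.0, -76.3, -3.0]
tool_rot: [-2.527, -1.864, 0.001]
force: [0.2, 0.5, -0.4]
finger_gap: 0.001
gripper_force: 0.0
```

Run:
```python
from h import *
s=get_state(); p=snapshot('wrist'); z=p['range_z']; 
X=np.full(z.shape+(3,),np.nan); v,u=np.nonzero(z>0); X[v,u]=wt(s,p,cloud(p)); print(s['position'],s['force'])
for r in (244,246,248,250,252): print(r,X[r,[308,315,322,330],2].round(1), [fx(X[r,c]).round(0).tolist() for c in range(285,360,6)])
look()
```

```text
[468.99233725 -76.27203341  -3.03728273] [ 0.16992103  0.47124503 -0.43630007]
244 [15.6 16.4 15.7 16.2] [[-88.0, 24.0], [-84.0, 24.0], [-81.0, 24.0], [-78.0, 25.0], [-75.0, 24.0], [-71.0, 24.0], [-68.0, 24.0], [-65.0, 24.0], [-62.0, 24.0], [-58.0, 24.0], [-55.0, 25.0], [-52.0, 24.0], [-48.0, 24.0]]
246 [15.7 16.3 15.7 16. ] [[-88.0, 22.0], [-85.0, 23.0], [-81.0, 23.0], [-78.0, 23.0], [-75.0, 23.0], [-71.0, 23.0], [-68.0, 23.0], [-65.0, 23.0], [-62.0, 23.0], [-58.0, 23.0], [-55.0, 23.0], [-52.0, 23.0], [-49.0, 24.0]]
248 [25.  24.3 23.8 24.8] [[-88.0, 21.0], [-84.0, 22.0], [-81.0, 22.0], [-78.0, 22.0], [-74.0, 26.0], [-71.0, 26.0], [-68.0, 22.0], [-65.0, 26.0], [-62.0, 22.0], [-58.0, 22.0], [-55.0, 22.0], [-52.0, 22.0], [-48.0, 22.0]]
250 [28.8 26.8 27.1 26.4] [[-88.0, 20.0], [-84.0, 21.0], [-81.0, 21.0], [-77.0, 26.0], [-74.0, 26.0], [-71.0, 26.0], [-68.0, 24.0], [-65.0, 26.0], [-62.0, 26.0], [-58.0, 21.0], [-55.0, 21.0], [-52.0, 21.0], [-48.0, 21.0]]
252 [30.3 29.4 29.2 28.9] [[-88.0, 19.0], [-85.0, 20.0], [-80.0, 26.0], [-77.0, 26.0], [-74.0, 26.0], [-71.0, 26.0], [-68.0, 25.0], [-65.0, 25.0], [-62.0, 26.0], [-59.0, 26.0], [-55.0, 19.0], [-52.0, 20.0], [-48.0, 19.0]]
log rows [-36.54039072   0.28224727  38.94447312] ymax 43.526178959683 rect ((17.65302276611328, 35.40447998046875), (15.449190139770508, 109.51458740234375), 89.54145812988281)
stop [61.03205267 67.37010004 77.11407875] 2272
fence [46.78029196 55.61663829 62.53868235] 3678
[-68.73923199  16.86517327] [0.78291346 0.86098235 0.45560619] 5.9
```

Tip is at about z 24, with its front face at about -58. Pushing now.

Emit:
{"api": "move_arm", "payload": {"targets": [[1,0,0.08,0,0],[1,0,0.12,0,0],[1,0,0.14,0,0],[1,0,0.16,0,0],[1,0,0.18,0,0],[1,0,0.2,0,0],[1,0,0.22,0,0],[1,0,0.24,0,0],[1,0,0.26,0,0],[1,0,0.26,0,0]]}}

```text
clock: 6.95
position: [505.5, -87.6, -2.5]
tool_rot: [-2.526, -1.863, 0.003]
force: [-5.2, 0.1, 2.6]
finger_gap: 0.007
gripper_force: 2.4
```

```bash
python3 -c "
from h import *
look()"
```

```text
log rows [-15.38909456  22.13382226  60.35062721] ymax 43.683467131249174 rect ((28.3311767578125, 35.8438835144043), (88.83856964111328, 15.680627822875977), 0.0012725277338176966)
stop [65.02422627 70.09592268 77.34665164] 1459
fence [46.65800488 55.47582216 62.54921115] 3708
[-30.81492942  16.85886233] [-5.24747258  0.12213906  2.61584187] 6.95
```

Emit:
{"api": "move_arm", "payload": {"targets": [[1,0,0.007,0,0],[1,0,0.013,0,0],[1,0,0.013,0,0],[1,0,0.013,0,0]]}}

```text
clock: 7.4
position: [505.5, -87.6, -2.5]
tool_rot: [-2.524, -1.862, 0.006]
force: [-9.6, 1.5, 7.4]
finger_gap: 0.006
gripper_force: 5.3
```

```bash
python3 -c "
from h import *
s,p,X,F=look(); cv2.imwrite('pics/w4.png',p['frame'])"
```

```text
log rows [-15.38453383  21.99681808  60.38973921] ymax 43.699088057634285 rect ((28.932857513427734, 35.849998474121094), (15.697649002075195, 90.00222778320312), 89.99913787841797)
stop [64.98295749 70.21020903 77.30456973] 1473
fence [46.53369755 55.41596897 62.51018705] 3759
[-30.86777503  16.86116986] [-9.58305316  1.45556275  7.39873157] 7.4
```

View pics/w4.png

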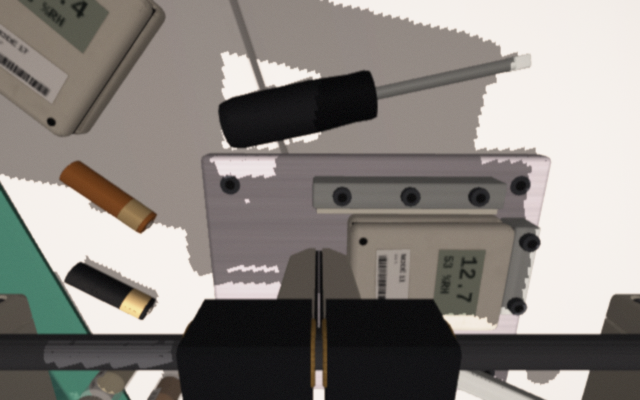

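The logger's front edge now meets the end-stop face at about (512,250) with 10 N against the finger, and the fence gap is still about 3 mm. So it is home; next I retreat, lift and go to the far side of the lever.

Emit:
{"api": "move_arm", "payload": {"targets": [[1,0,-0.1,0,0],[1,0,-0.1,0,0],[1,0,-0.1,-0.3,0],[1,0,-0.1,-0.35,0.2],[1,-0.1,0.2,-0.35,0.4],[1,-0.25,0.5,-0.35,0.6],[1,-0.425,0.8,-0.35,0.6],[1,-0.425,0.94,-0.35,0.6],[1,-0.425,0.94,-0.35,0.6],[1,-0.425,0.94,-0.35,0.6]]}}

```text
clock: 8.45
position: [624.4, -191.0, 49.6]
tool_rot: [-2.893, -1.222, 0.001]
force: [0.1, -0.0, -0.1]
finger_gap: 0.007
gripper_force: 0.0
```

Run:
```python
from h import *
s=get_state(); print(s['clock'],s['position'],fx(s['position']),s['force'],np.round(s['joint_positions'],2))
M=Ro.from_rotvec(s['tool_rot']).as_matrix(); print(M.round(3).tolist())
p=snapshot('wrist'); cv2.imwrite('pics/w5.png',p['frame'])
for k in ['knob','cam','logger']:
    print(k,[(wt(s,p,d['centre']).round()[0].tolist(),fx(wt(s,p,d['centre'])[0]).round(1),round(d['conf'],2)) for d in spot_point(p,k)[:2]])
for n in ('top','scene'):
    p=snapshot(n)
    for k in ['knob','cam','logger']:
        print(n,k,[(fx(w(p,d['centre'])).round(1),round(d['conf'],2)) for d in spot_point(p,k)[:1]])
```

```text
8.45 [ 624.35944774 -190.99108022   49.57147666] [113.23801851 -46.84764208] [ 0.12836861 -0.04240118 -0.14141427] [-0.47  0.56  1.45  0.    1.14  0.3 ]
[[0.697, 0.717, -0.001], [0.717, -0.697, 0.001], [-0.0, -0.001, -1.0]]
knob [([617.0, -225.0, 34.0], array([116.7, -81.5]), 0.78)]
cam [([548.0, -155.0, 16.0], array([ 30. , -34.8]), 0.76)]
logger [([558.0, -110.0, 15.0], array([26. , 11.4]), 0.92)]
top knob []
top cam []
top logger [(array([24.4, 16.8]), 0.83)]
scene knob [(array([118.2, -77.4]), 0.73)]
scene cam [(array([ 25.1, -34. ]), 0.91)]
scene logger [(array([26.7, 16.2]), 0.93)]
```

View pics/w5.png

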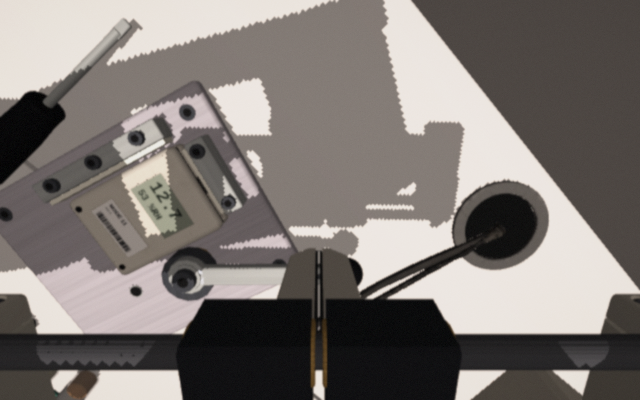

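The view shows the finger at (320,270) on the lever's left side, the bar at (240,275), the knob just visible at (355,270), and the logger on the stop. Tool -x is the clockwise push direction. I'll descend with a little extra clearance and check the swept area for raised cable.

Emit:
{"api": "move_arm", "payload": {"targets": [[1,0.03,0,0,0],[1,0.03,0,0.15,0],[1,0.03,0,0.3,0],[1,0.03,0,0.335,0],[1,0.03,0,0.335,0]]}}

```text
clock: 9.55
position: [627.0, -187.4, -1.0]
tool_rot: [-2.892, -1.222, 0.002]
force: [0.4, -0.1, 0.3]
finger_gap: 0.007
gripper_force: 0.0
```

Run:
```python
from h import *
s=get_state(); print(s['clock'],s['position'],fx(s['position']),s['force'])
X=np.load('top.npy'); d=fx(X)-[25,-30.5]; r=np.hypot(*d.T); a=np.arctan2(d[:,1],d[:,0])
m=(r>60)&(r<130)&(a<-.8)&(a>-2.3); q=X[m]; print(m.sum(),np.percentile(q[:,2],[1,50,99,100]))
# sweep plan: radius 86, offset n, in tool frame of start; lever angle phi fixture
```

```text
9.55 [ 626.95883397 -187.40314443   -1.04571036] [114.66225819 -42.65221202] [ 0.37954134 -0.09285422  0.34307364]
1709 [-12.73183966  -0.29994537   9.02534748  11.93656634]
```

```bash
cat >> h.py <<'E'
PIV=np.array([25,-30.5])
def plan(al,n=15.5,r=86.):
    s=get_state(); M=Ro.from_rotvec(s['tool_rot']).as_matrix(); pw=np.array([530,-112.8])
    c,k=np.cos(-.2997),np.sin(-.2997); pw=pw+np.array([[c,-k],[k,c]])@PIV
    d=M.T@np.array([*(pw-s['position'][:2]),0]); ey=M[:2,1]; yaw=np.arctan2(ey[1],ey[0])+.2997
    print('lever-frame offset now n,r',(-d[:2]).round(1),'tool angle in fixture',yaw.round(3),'q~',(-.175-yaw).round(3),'force',np.round(s['force'],1),'tool force',(M.T@s['force']).round(1),'j6',round(s['joint_positions'][5],2),s['clock'])
    for a in al:
        t=np.radians(a); v=np.array([n*np.cos(t)-r*np.sin(t),n*np.sin(t)+r*np.cos(t)])
        print([1,*(np.round((d[:2]+v)/150,3)).tolist(),0,round(a/45,3)])
E
python3 -c "
from h import *
plan([0,4,8,12,16,20,25,30,35,40])"
```

```text
lever-frame offset now n,r [29.9 85.4] tool angle in fixture -0.472 q~ 0.297 force [ 0.4 -0.1  0.3] tool force [ 0.2  0.3 -0.3] j6 0.31 9.55
[1, -0.096, 0.004, 0, 0.0]
[1, -0.136, 0.01, 0, 0.089]
[1, -0.177, 0.013, 0, 0.178]
[1, -0.217, 0.013, 0, 0.267]
[1, -0.258, 0.01, 0, 0.356]
[1, -0.298, 0.005, 0, 0.444]
[1, -0.348, -0.006, 0, 0.556]
[1, -0.397, -0.021, 0, 0.667]
[1, -0.444, -0.04, 0, 0.778]
[1, -0.489, -0.064, 0, 0.889]
```

Emit:
{"api": "move_arm", "payload": {"targets": [[1,-0.05,0,0,0],[1,-0.1,0,0,0],[1,-0.14,0.01,0,0.09],[1,-0.18,0.013,0,0.18],[1,-0.22,0.013,0,0.27],[1,-0.26,0.01,0,0.36],[1,-0.3,0.005,0,0.45],[1,-0.35,-0.006,0,0.56],[1,-0.4,-0.02,0,0.67],[1,-0.4,-0.02,0,0.67]]}}

```text
clock: 10.55
position: [583.3, -230.2, 1.2]
tool_rot: [3.111, 0.425, 0.002]
force: [0.8, -0.7, -0.5]
finger_gap: 0.005
gripper_force: 0.0
```

Run:
```python
from h import *
plan([4,8,12,16,20,24,28,32])
s=get_state(); p=snapshot('wrist'); cv2.imwrite('pics/w6.png',p['frame'])
for k in ['knob','cam','logger']:
    print(k,[(fx(wt(s,p,d['centre'])[0]).round(1),round(d['conf'],2)) for d in spot_point(p,k)[:1]])
```

```text
lever-frame offset now n,r [15.3 88.2] tool angle in fixture -1.0 q~ 0.825 force [ 0.8 -0.7 -0.5] tool force [0.5 0.9 0.5] j6 0.75 10.55
[1, -0.039, -0.009, 0, 0.089]
[1, -0.08, -0.006, 0, 0.178]
[1, -0.12, -0.006, 0, 0.267]
[1, -0.161, -0.009, 0, 0.356]
[1, -0.201, -0.014, 0, 0.444]
[1, -0.241, -0.023, 0, 0.533]
[1, -0.28, -0.034, 0, 0.622]
[1, -0.318, -0.047, 0, 0.711]
knob [(array([  76. , -122.1]), 0.86)]
cam [(array([ 26.9, -32.8]), 0.88)]
logger [(array([23.7, 14.1]), 0.72)]
```

View pics/w6.png

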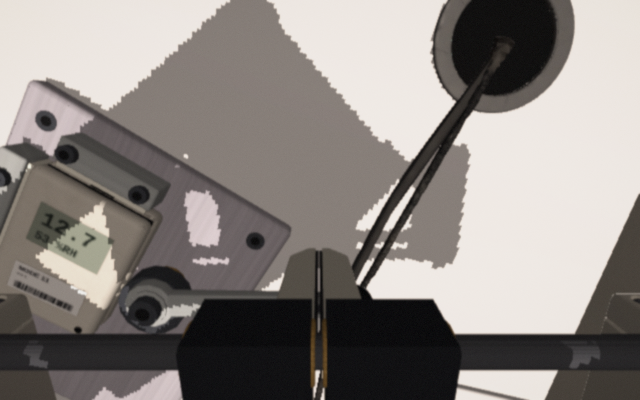

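The lever follows: the bar at (230,295) runs alongside the finger at (320,270), and the knob measurement gives q ≈ 0.89. Continuing.

Emit:
{"api": "move_arm", "payload": {"targets": [[1,-0.04,-0.008,0.01,0.09],[1,-0.08,-0.006,0.01,0.18],[1,-0.12,-0.006,0.01,0.27],[1,-0.16,-0.009,0.01,0.36],[1,-0.2,-0.014,0.01,0.445],[1,-0.24,-0.023,0.01,0.53],[1,-0.28,-0.034,0.01,0.62],[1,-0.28,-0.034,0.01,0.62]]}}

```text
clock: 11.55
position: [541.7, -235.1, -1.3]
tool_rot: [-3.124, 0.334, 0.0]
force: [0.3, 0.2, 0.1]
finger_gap: 0.004
gripper_force: 0.0
```

Run:
```python
from h import *
plan([2,4,6,8,10,12,14,16,18])
s=get_state(); p=snapshot('wrist')
for k in ['knob','logger']:
    print(k,[(fx(wt(s,p,d['centre'])[0]).round(1),round(d['conf'],2)) for d in spot_point(p,k)[:1]])
```

```text
lever-frame offset now n,r [15.  84.5] tool angle in fixture -1.484 q~ 1.309 force [0.3 0.2 0.1] tool force [ 0.3 -0.3 -0.1] j6 1.19 11.55
[1, -0.017, 0.013, 0, 0.044]
[1, -0.037, 0.016, 0, 0.089]
[1, -0.057, 0.018, 0, 0.133]
[1, -0.078, 0.019, 0, 0.178]
[1, -0.098, 0.019, 0, 0.222]
[1, -0.118, 0.019, 0, 0.267]
[1, -0.139, 0.018, 0, 0.311]
[1, -0.159, 0.016, 0, 0.356]
[1, -0.179, 0.014, 0, 0.4]
knob [(array([  31.4, -137.9]), 0.68)]
logger [(array([23.9, 15.5]), 0.83)]
```

Emit:
{"api": "move_arm", "payload": {"targets": [[1,-0.02,0.013,0,0.045],[1,-0.04,0.016,0,0.09],[1,-0.06,0.018,0,0.13],[1,-0.08,0.019,0,0.18],[1,-0.1,0.019,0,0.22],[1,-0.12,0.019,0,0.27],[1,-0.12,0.019,0,0.27]]}}

```text
clock: 12.4
position: [523.6, -234.0, -1.5]
tool_rot: [-3.07, 0.664, -0.0]
force: [1.8, 2.2, -0.0]
finger_gap: 0.002
gripper_force: 0.8
```

```bash
python3 -c "
from h import *
plan([1.5,3,4.5,6,7.5,9,10.5,12])"
```

```text
lever-frame offset now n,r [15.6 85.9] tool angle in fixture -1.697 q~ 1.522 force [ 1.8  2.2 -0. ] tool force [ 0.7 -2.8  0. ] j6 1.38 12.4
[1, -0.016, 0.003, 0, 0.033]
[1, -0.031, 0.005, 0, 0.067]
[1, -0.046, 0.007, 0, 0.1]
[1, -0.061, 0.008, 0, 0.133]
[1, -0.076, 0.009, 0, 0.167]
[1, -0.092, 0.01, 0, 0.2]
[1, -0.107, 0.01, 0, 0.233]
[1, -0.122, 0.01, 0, 0.267]
```

The -2.8 N radial force means the finger is rubbing the knob's inner side. I'll pull in 4 mm and continue.

Emit:
{"api": "move_arm", "payload": {"targets": [[1,0,-0.025,0,0],[1,-0.016,-0.023,0,0.03],[1,-0.03,-0.02,0,0.067],[1,-0.045,-0.018,0,0.1],[1,-0.06,-0.017,0,0.133],[1,-0.06,-0.017,0,0.133]]}}

```text
clock: 13.0
position: [517.8, -229.0, -1.3]
tool_rot: [3.03, -0.826, 0.005]
force: [4.9, -0.6, -3.2]
finger_gap: 0.009
gripper_force: 2.6
```

```bash
python3 -c "
from h import *
plan([1.5,3,4.5,6,7.5,9],r=82)"
```

```text
lever-frame offset now n,r [17.1 82.4] tool angle in fixture -1.803 q~ 1.628 force [ 4.9 -0.6 -3.2] tool force [ 4.6 -2.   3.2] j6 1.49 13.0
[1, -0.025, -0.0, 0, 0.033]
[1, -0.039, 0.002, 0, 0.067]
[1, -0.054, 0.004, 0, 0.1]
[1, -0.068, 0.005, 0, 0.133]
[1, -0.083, 0.006, 0, 0.167]
[1, -0.097, 0.007, 0, 0.2]
```

Now tightening (4.6 N). I'll press on in small steps.

Emit:
{"api": "move_arm", "payload": {"targets": [[1,-0.01,0,0,0.02],[1,-0.02,0,0,0.033],[1,-0.03,0.001,0,0.05],[1,-0.03,0.001,0,0.05],[1,-0.03,0.001,0,0.05]]}}

```text
clock: 13.5
position: [515.2, -228.3, -1.0]
tool_rot: [3.012, -0.884, 0.01]
force: [7.1, -3.3, -6.0]
finger_gap: 0.005
gripper_force: 4.5
```

```bash
python3 -c "
from h import *
plan([1.5,3,4.5],r=82)
s,p,X,F=look(); cv2.imwrite('pics/w7.png',p['frame'])
p=snapshot('scene')
for k in ['knob','logger']: print(k,[(fx(w(p,d['centre'])).round(1),round(d['conf'],2)) for d in spot_point(p,k)[:1]])"
```

```text
lever-frame offset now n,r [17.6 82.5] tool angle in fixture -1.842 q~ 1.667 force [ 7.1 -3.3 -6. ] tool force [ 7.7 -1.1  6. ] j6 1.53 13.5
[1, -0.029, -0.001, 0, 0.033]
[1, -0.043, 0.001, 0, 0.067]
[1, -0.058, 0.003, 0, 0.1]
log rows [-14.72573325  26.56073156  61.63916182] ymax 44.888601433480794 rect ((27.947053909301758, 36.449440002441406), (86.83218383789062, 16.887283325195312), 0.0064001139253377914)
stop [61.87785185 69.89895166 78.03660537] 2018
fence [50.67515443 52.37045419 54.54778906] 32
[  19.9149589  -114.69233129] [ 7.11708553 -3.26679799 -6.00007397] 13.5
knob [(array([   1.9, -137.7]), 0.84)]
logger [(array([24. , 22.4]), 0.8)]
```

Emit:
{"api": "move_arm", "payload": {"targets": [[1,-0.01,0,0,0.015],[1,-0.02,0,0,0.03],[1,-0.02,0,0,0.03],[1,-0.02,0,0,0.03]]}}

```text
clock: 14.1
position: [513.5, -227.7, -0.9]
tool_rot: [3.001, -0.919, 0.013]
force: [10.3, -6.9, -8.0]
finger_gap: 0.007
gripper_force: 5.8
```

```bash
python3 -c "
from h import *
plan([1.5],r=82)"
```

```text
lever-frame offset now n,r [17.8 82.5] tool angle in fixture -1.865 q~ 1.69 force [10.3 -6.9 -8. ] tool force [12.4 -0.1  8.1] j6 1.55 14.1
[1, -0.03, -0.001, 0, 0.033]
```

12 N tangential, so it is tight. Retreating off the lever and up.

Emit:
{"api": "move_arm", "payload": {"targets": [[1,0.1,0,0,0],[1,0.2,0,0,0],[1,0.2,0,-0.3,0],[1,0.2,0,-0.6,0],[1,0.2,0,-0.9,0],[1,0.2,0,-0.95,0],[1,0.2,0,-0.95,0]]}}

```text
clock: 14.8
position: [535.3, -241.9, 142.9]
tool_rot: [3.003, -0.919, 0.005]
force: [-0.3, 0.9, -0.4]
finger_gap: 0.003
gripper_force: 0.0
```

```bash
python3 -c "
from h import *
s,p,X,F=look(); cv2.imwrite('pics/w8.png',p['frame'])
for k in ['knob','logger','cam']: print(k,[(fx(wt(s,p,d['centre'])[0]).round(1),round(d['conf'],2)) for d in spot_point(p,k)[:1]])
p=snapshot('scene')
for k in ['knob','logger']: print(k,[(fx(w(p,d['centre'])).round(1),round(d['conf'],2)) for d in spot_point(p,k)[:1]])"
```

```text
log rows [-14.22643008  25.59474992  61.48368137] ymax 44.99567208234892 rect ((29.064111709594727, 36.50471878051758), (88.72576141357422, 16.992618560791016), 0.024616481736302376)
stop [61.83334891 69.98767668 78.22349874] 637
fence [49.39958356 54.99150131 61.85718845] 604
[  43.22706287 -121.80066851] [-0.3380487   0.88014023 -0.38910188] 14.8
knob [(array([  -2.8, -136.2]), 0.64)]
logger [(array([25.6, 14.5]), 0.85)]
cam [(array([ 30.5, -36.1]), 0.62)]
knob [(array([   1.1, -137.8]), 0.95)]
logger [(array([28.4, 20.5]), 0.81)]
```

View pics/w8.png

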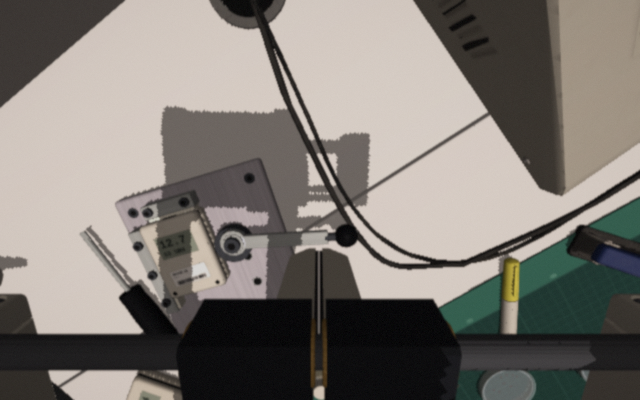

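The view shows the logger at (185,245) snug against the stop and the fence, and the lever (cam at 235,240; knob at 345,236) staying put at q ≈ 1.65. The gripper is clear of everything.

```bash
python3 -c "
from station import *
print(sign_off())"
```

```text
the job is handed in; nothing more can be done
None
```

I pushed the logger home against the end stop and turned the cam lever to about 1.65 rad, pressing with about 12 N until it was tight. The logger was seated against stop and fence with the gripper clear; I handed the job in at about 15 s, and no verdict came back.

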